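# Release the ratchet and close the hold-down on a wax block

## Task

Clamp the green wax block in its hold-down fixture: press the pawl's yellow thumb tab all the way down so that the ratchet is free, and only then push the raised green arm down by its red crossbar until its rubber foot rests on the block. Only press and push with the fingertips; leave the block in its nest, pick nothing up and leave the jar, tape roll, wax tube and wax ring where they stand.

Things in the scene. Friction and masses are not known exactly. Their poses are not given: they have to be found in the camera images.
- fixture: hold-down fixture, fixed to the bench: dark base plate 235 x 90 x 12 mm (from x = -127 to +108 mm in its own frame), two grey cheek plates. Origin: on the bench surface, straight under the arm's hinge. Its own -x points along the arm towards the red crossbar, +x towards the yellow tab, z up. On the plate lies the nest, a rim 9 mm high with 1.5 to 2 mm play, centred at x = -90 mm
- clamp_arm (a joint): angle of the green ratchet arm, rad: 0 is level with its rubber foot resting on the block, positive is raised. Starts 0.79 to 0.91; top stop 0.92. A stiff hinge holds it wherever it is left; pushing it down at the crossbar takes about 3 N. While the pawl is engaged a tooth stops it at 0.77 (further teeth at 0.41 and 0.05)
- hinge_axis (a point): the arm's hinge axis (parallel to the fixture's y), 75 mm above the bench
- grip (a point): centre of the red crossbar at the arm's end: a round bar 18 mm thick, 64 mm long across the arm (along the fixture's y), 150 mm from the hinge axis. In the fixture's frame it is at x = -150 cos(a), z = 75 + 150 sin(a) mm for arm angle a. Push its upper side, following the arc
- foot (a point): middle of the underside of the arm's black rubber foot (26 mm across), 90 mm from the hinge along the arm and 39 mm below the arm's axis
- pawl (a joint): angle of the brass pawl, rad: 0 engaged between the ratchet teeth, 0.35 tab fully down against its stop. Its nose clears the teeth from about 0.15; it counts as free above 0.22. It stays where it is put (no return spring)
- pawl_tab (a point): middle of the upper face of the pawl's yellow thumb tab (30 mm along the fixture's x, 26 mm across), 125 mm above the bench and 112 mm from the arm hinge along the fixture's +x while engaged. The pawl's pivot lies 50 mm nearer the arm, 118 mm above the bench, so the tab goes down about 17 mm; about 2 to 3 N moves it
- wax_block_b: green wax block 42 x 55 x 24 mm, loose, lying in the nest under the arm's foot; its top is 36 mm above the bench. Origin: centre of its underside
- the_arm_lamp: bench lamp, never moved; origin at the foot of its post. Keep clear of it: its long black head stands over the blue tray on the left (world x about 0.45 to 0.55, y above 0.27 m, over 0.3 m high); coming from the left, pass on its near (robot) side
- jar_talc: white screw jar with blue lid, 39 mm across, 62 mm high, bystander; origin at its foot
- wax_tube: upright blue wax tube, 28 mm across, 60 mm high, bystander; origin at its foot
- wax_ring1: green wax ring, 24 x 28 x 8 mm, bystander; origin at its underside
- tape_roll: roll of tan tape, 73 mm across, 18 mm high, bystander; origin at its underside
Not all that is in view belongs to the job. Of the things like the wax_block_b, leave any that is orange or pink; of the rest the smaller one is meant.

How it is judged:
On the way:
1. the pawl is pressed free while the arm is still up (value of joint pawl above 0.22 rad and value of joint clamp_arm above 0.65 rad), for 0.1 s.
At the end, for the whole second after the job is handed in: The arm, lowered only after the pawl was freed (above 0.22 rad with the arm above 0.65), is down with its foot on the block (-0.04 to 0.035 rad); the block lies flat in its nest within 8 mm of the foot, tilted under 0.06 rad, at rest. No bystander moved over 30 mm (value of joint clamp_arm between -0.04 and 0.035 rad and horizontal distance between wax_block_b and foot below 0.008 m and z of wax_block_b in the frame of fixture below 0.016 m and angle between wax_block_b's own z axis and vertical below 0.06 rad and linear speed of wax_block_b below 0.02 m/s); the robot touches nothing.
It fails at once if the jar is shoved aside or picked up (distance of jar_talc from where it was at the start of the episode above 0.03 m).
It fails at once if the wax tube is shoved aside or picked up (distance of wax_tube from where it was at the start of the episode above 0.03 m).
It fails at once if the wax ring is shoved aside or picked up (distance of wax_ring1 from where it was at the start of the episode above 0.03 m).
It fails at once if the tape roll is shoved aside or picked up (distance of tape_roll from where it was at the start of the episode above 0.03 m).
It fails at once if the wax block is lifted out of its nest (z of wax_block_b in the frame of fixture above 0.024 m).
It also fails if it takes over 45 s, if anything falls off the work surface, if the arm or the gripper's body presses on something with over 40 N, if the wrist force passes 120 N, or if a joint passes its speed limit or range.

## Robot

A 7-joint arm with a two-finger parallel gripper is mounted at the origin on a cart in front of the work surface, level with it; the furniture and walls round the work are solid. World frame = base frame: x ahead of the robot, y to its left, z up, the work surface at z = 0. Lengths are in m, angles in rad, forces in N, time in s.
With the tool pointing down it reaches from about 0.4 to 0.925 m from the base axis. Payload 5.6 kg.
Tool frame: the origin (TCP) lies midway between the tips of the shut fingers; the grasp point (between the pads) lies manip.tcp_to_grasp behind it (manip.tcp_to_grasp is the distance from the TCP to the grasp point, in m); z points along the fingers, y is the direction in which the jaws open and shut (so a half turn about z gives the same grasp; the last joint's range is limited). The gripper opens to 85 mm and grips with 20 to 120 N. Pads are 22 mm wide; open, the fingers measure 114 mm over their backs; the gripper's body (76 mm by 85 mm) begins 54 mm behind the grasp point. The pads swing forward as they close: fully open they stand 13 mm farther back than shut.
Start: joints at [-1.272, 0.468, -0.012, 1.603, 0.006, 1.071, -0.056], TCP at [0.218, 0.612, 0.231] pointing down, gripper open.
Joint ranges: [-2.53, 2.53], [-0.31, 2.02], [-1.57, 1.55], [0.28, 2.44], [-1.29, 4.43], [0.15, 1.84], [-2.92, 2.92]. Speed limits (rad/s): [2.57, 2.57, 3.14, 3.14, 3.14, 3.14, 3.14].

## Interface

Orientations are given as a rotation vector (axis times angle).
In Python, from workcell import manip, cams gives the robot as it stands.
- The arm moves only by the shell command python3 -m handwheel 'ROWS' [OPENING] [FORCE]. ROWS is JSON, a list of rows, each a list of 2 entries, a list of its own where there are three numbers: the shift along the tool's x, y, z in mm, then the turn, a rotation vector about the tool's x, y, z in rad. A call has 1 to 5 rows; each row shifts and turns the commanded pose from where the row before left it, along the tool's axes as they then stand; what a row does not reach is not made up. A row lasts 1/10 s, in which the tool goes at most 50 mm and 8.59 degrees, less where a joint would pass 70% of its speed; a pose out of reach is approached as far as the arm can. A call is refused whole if a number of a shift passes 50 or a number of a turn 0.15, either way. A call with a gripper value outside its range is refused whole. OPENING is the opening, from 0 (shut) to 1 (fully open), set as the call begins (- or left out, the last holds). The fingers move at their own pace and stop on an object; FORCE is the grip in N (left out, the last holds). Time passes only in rows, so rows that do not move let the fingers close. It gives the time, the measured TCP pose, the force and the opening at its end, in the units of the state.
- manip.get_state(): the state, without advancing time (a new reading comes with each control period).
- cams.camera(name): name is "scene" or "top" or "wrist"; returns the picture (420x560x3 uint8, red, green, blue); there is no depth.
- cams.camera_info(name): a dict with "K" (3x3 intrinsics, pixels), "dist" ([k1, k2, p1, p2, k3] as OpenCV has them; the pictures are not rectified), "R" (3x3) and "t" (3): a world point X has camera coordinates R X + t; the wrist camera has in their place "tool_from_camera" (4x4, takes a point from camera to tool coordinates, whose origin is the TCP and whose axes are the flange's). Camera axes: x right, y down, z forward; pixel columns grow to the right and rows downward; lengths in m; the calibration is good to about 2 mm. A picture is of the moment at which its call begins: read the wrist's pose just before it. camera_info takes no time and is no camera call.
- manip.close_job(): hands the job in, once; it reports no verdict.
The state is a dict: "time": time; "q": joint angles; "dq": joint speeds; "joint_efforts": joint torques, N m; "tool_pos": TCP position; "eef_rot": TCP orientation; "force": force on the tool from outside, world axes, zero at the start; "moment": the same for the moment, N m; "finger_gap": finger opening in m.
Only numpy, scipy, OpenCV 4.12 (cv2) and the standard library are available. Lean on these libraries where they do the work, as an engineer would, in place of code of your own. Each camera call takes 0.05 s, during which the arm holds its last target. There are 200 camera calls.

## Working session

There is one attempt and no reset: what is moved stays moved. The work goes in short steps, Python scripts to look and compute and a shell command to move; the robot and the scene stay as the last step left them, time stands still between calls to the robot, and variables do not carry over. Pictures are saved under pics/ and viewed, about 8 in all and at most 12, crops included, and the job is handed in when it is done.

```bash
mkdir -p pics; python3 - <<'E'
from workcell import manip,cams
import cv2,numpy as np
s=manip.get_state();print(s)
for n in("scene","top"):
    im=cams.camera(n);cv2.imwrite(f"pics/{n}0.png",cv2.resize(im[:,:,::-1],(784,588),interpolation=cv2.INTER_CUBIC))
    i=cams.camera_info(n);print(n,{k:np.round(v,4).tolist() for k,v in i.items()})
print(manip.tcp_to_grasp)
E
```

```text
{'time': 0.0, 'q': array([-1.27200885,  0.46840773, -0.01162347,  1.60366713,  0.00603354,
        1.07141595, -0.05632981]), 'dq': array([ 9.31539719e-05, -1.80100195e-03,  5.91231342e-05,  8.05267361e-04,
        9.89641559e-04, -1.03258958e-03, -2.83167881e-04]), 'joint_efforts': array([ 2.08425183e-05, -5.32385874e+01,  2.16318690e-02, -2.51298326e+01,
        1.14757370e-02,  7.65786914e-03,  6.79079534e-06]), 'tool_pos': array([0.21772724, 0.61182545, 0.23030053]), 'eef_rot': array([-5.34331385e-01, -3.09564543e+00,  2.91552690e-03]), 'force': array([ 0.18846438, -1.04421727, -0.46117139]), 'moment': array([-0.01788512,  0.01246395, -0.03602214]), 'finger_gap': 0.08529229015309998}
scene {'K': [[518.6114, 0.0, 271.9179], [0.0, 518.6114, 205.7617], [0.0, 0.0, 1.0]], 'dist': [-0.0971, 0.0, 0.0, 0.0, 0.0], 'R': [[0.175, -0.9844, -0.0154], [-0.4373, -0.0637, -0.8971], [0.8821, 0.1637, -0.4416]], 't': [-0.0729, 0.3587, 1.0579]}
top {'K': [[392.4938, 0.0, 278.2357], [0.0, 392.4938, 208.2447], [0.0, 0.0, 1.0]], 'dist': [-0.0554, 0.0, 0.0, 0.0, 0.0], 'R': [[-0.017, -0.9997, -0.0161], [-0.9828, 0.0197, -0.1836], [0.1838, 0.0127, -0.9829]], 't': [0.0345, 0.6177, 0.903]}
0.0187
```

View pics/scene0.png

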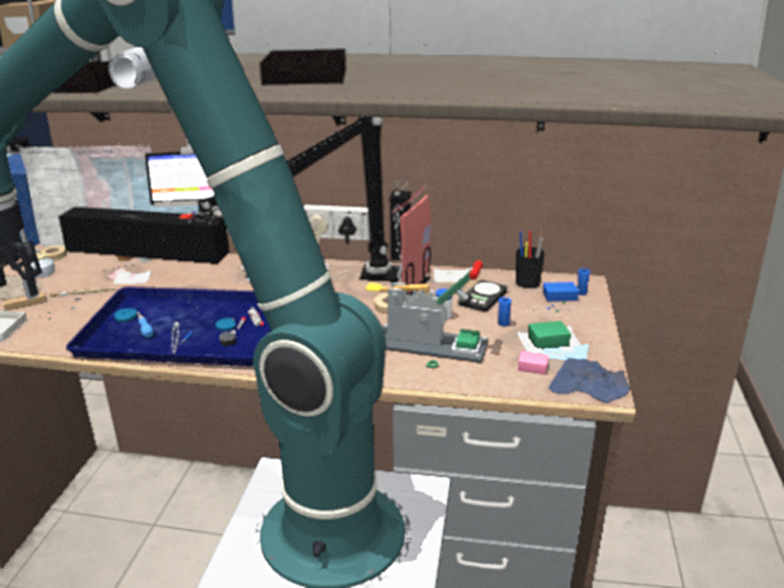

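View pics/top0.png

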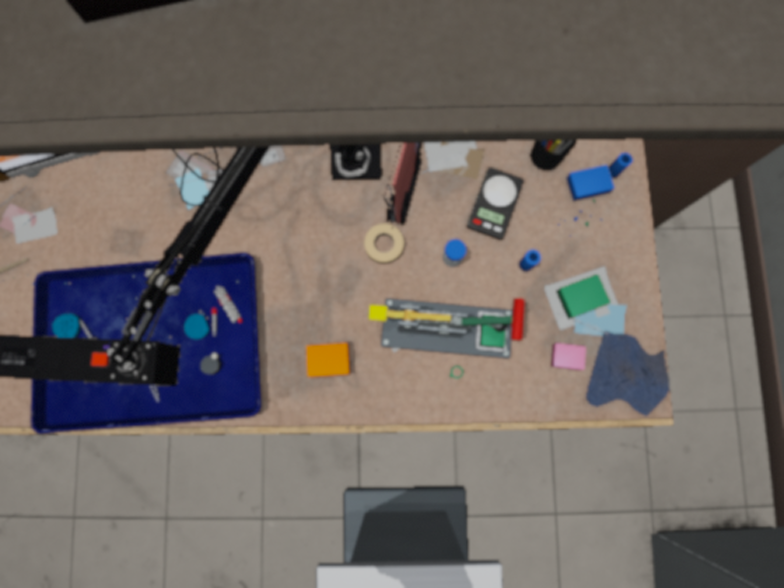

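The top view shows the yellow tab at about (378,312), the red crossbar at (518,319), the base plate spanning (383–513, 300–356), and the jar and tube behind it. The start pose is out of view on the left. In the scene view the lamp head sits left over the tray. Next I'll measure with colour masks.

```bash
cat > h.py <<'E'
from workcell import manip,cams
import cv2,numpy as np
from scipy.spatial.transform import Rotation as Ro
from scipy.optimize import least_squares
def proj(n,P):
    i=cams.camera_info(n);return cv2.projectPoints(np.float64(P).reshape(-1,1,3),cv2.Rodrigues(np.array(i["R"]))[0],np.float64(i["t"]),np.array(i["K"]),np.array(i["dist"]))[0].reshape(-1,2)
def ray(n,uv,z):
    i=cams.camera_info(n);R=np.array(i["R"]);c=-R.T@np.array(i["t"])
    p=cv2.undistortPoints(np.float64(uv).reshape(-1,1,2),np.array(i["K"]),np.array(i["dist"])).reshape(-1,2)
    d=np.c_[p,np.ones(len(p))]@R;return c+d*((z-c[2])/d[:,2])[:,None]
def fx(p,P):  # p=x,y,yaw ; P fixture frame (mm)
    c,s=np.cos(p[2]),np.sin(p[2]);P=np.atleast_2d(P)/1000
    return np.c_[p[0]+c*P[:,0]-s*P[:,1],p[1]+s*P[:,0]+c*P[:,1],P[:,2]]
def tool(T):  # world shift -> tool shift (mm)
    s=manip.get_state();return np.round(Ro.from_rotvec(s["eef_rot"]).inv().apply((np.array(T)-s["tool_pos"])*1000),1)
E
python3 - <<'E'
from h import *
im=cams.camera("top").astype(int);r,g,b=im[...,0],im[...,1],im[...,2]
def blobs(m,lo,hi):
    n,l,st,c=cv2.connectedComponentsWithStats(m.astype(np.uint8))
    for k in range(1,n):
        x,y,w,h,a=st[k]
        if a>30 and lo[0]<c[k][0]<hi[0] and lo[1]<c[k][1]<hi[1]:
            yx=np.argwhere(l==k)[:,::-1].astype(np.float32);print(a,c[k],cv2.minAreaRect(yx))
print("yel");blobs((r>170)&(g>160)&(b<90),(250,200),(340,250))
print("red");blobs((r>110)&(g<60)&(b<60),(340,200),(390,260))
print("plate");m=(abs(r-g)<35)&(r<110)&(g>40)&(b>45)&(b<130)&(b>r);blobs(m,(270,200),(375,260))
tab=np.array([[378,312.5]])/1.4
c=ray("top",np.array([[388,299],[513,306],[510,357],[383,347]])/1.4,.012);print("corners",c.round(4),np.linalg.norm(np.diff(c,axis=0),axis=1))
print(ray("top",np.array([[378,312.5]])/1.4,.125),ray("top",np.array([[518,319.5]])/1.4,.187))
E
```

```text
yel
181 [272.26519337 223.28176796] ((275.5, 223.0), (10.0, 25.0), 90.0)
84 [304.16666667 225.64285714] ((305.03338623046875, 225.5826416015625), (30.06395149230957, 3.229681968688965), 4.573921203613281)
red
217 [369.49769585 227.94470046] ((369.3368835449219, 227.93539428710938), (8.209563255310059, 28.123300552368164), 3.1798300743103027)
plate
328 [316.89634146 219.96036585] ((318.84930419921875, 222.13226318359375), (81.9286117553711, 9.635957717895508), 5.273895740509033)
1208 [309.73261589 240.84768212] ((316.0860900878906, 239.5532989501953), (86.0994873046875, 21.728578567504883), 5.19442892074585)
81 [359.03703704 236.22222222] ((357.0, 240.0), (18.0, 12.0), 90.0)
corners [[ 0.613   0.0267  0.012 ]
 [ 0.5955 -0.2008  0.012 ]
 [ 0.5031 -0.1902  0.012 ]
 [ 0.5255  0.0371  0.012 ]] [0.22814853 0.09295    0.22841333]
[[0.57163891 0.04137069 0.125     ]] [[ 0.54773605 -0.1696646   0.187     ]]
```

```bash
python3 - <<'E'
from h import *
cor=np.array([[388,299],[513,306],[510,357],[383,347]])/1.4
F=[[108,-45,12],[-127,-45,12],[-127,45,12],[108,45,12]]
tab=np.array([[270.2,223.2]]);bar=np.array([[369.4,227.9]])
def pts(p): a=p[3];return fx(p,F+[[112,0,125],[-150*np.cos(a),0,75+150*np.sin(a)]])
obs=np.r_[cor,tab,bar]
f=lambda p:(proj("top",pts(p))-obs).ravel()
s=least_squares(f,[.56,-.08,1.47,.85],loss="soft_l1",bounds=([.3,-.4,1.2,.78],[.8,.2,1.8,.93]));print(s.x,f(s.x).reshape(-1,2).round(2))
np.save("fit.npy",s.x)
W=pts(s.x);print(W.round(4))
im=cams.camera("scene")[:,:,::-1];x0,y0=240,150
o=cv2.resize(im[y0:y0+130,x0:x0+180],None,fx=4.4,fy=4.4,interpolation=cv2.INTER_CUBIC)
for u in proj("scene",W): cv2.circle(o,tuple(int(v) for v in (u-[x0,y0]+.5)*4.4),4,(255,0,255),1)
cv2.imwrite("pics/s1.png",o)
E
```

```text
[ 0.55980142 -0.07113498  1.47394715  0.85978454] [[-2.09 -0.76]
 [ 0.51  1.22]
 [ 1.21  0.13]
 [-1.42  0.04]
 [ 0.26  0.45]
 [ 0.17 -1.02]]
[[ 0.615   0.032   0.012 ]
 [ 0.5923 -0.2019  0.012 ]
 [ 0.5027 -0.1932  0.012 ]
 [ 0.5255  0.0407  0.012 ]
 [ 0.5706  0.0403  0.125 ]
 [ 0.5503 -0.1686  0.1887]]
```

View pics/s1.png

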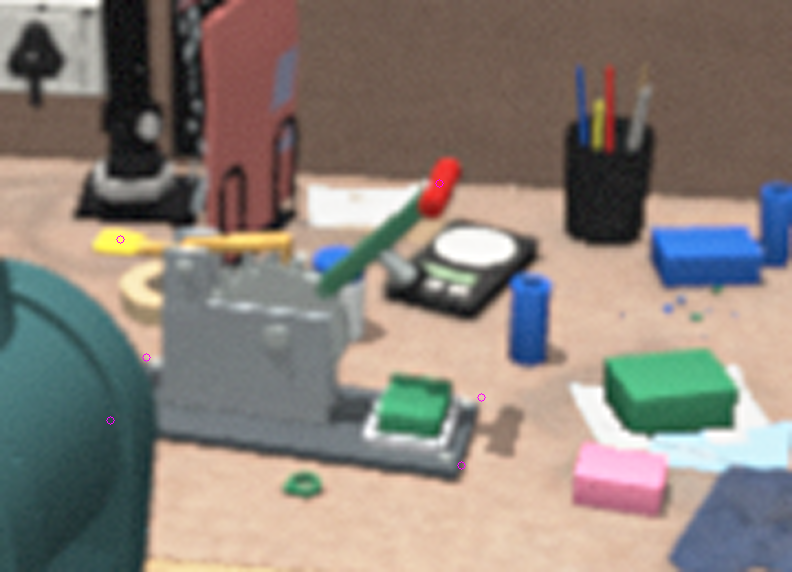

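The scene crop agrees with the fit: tab seen at (118,242), bar at (440,187), both within a few mm of the projections. The clamp arm is at about 0.86 rad. I'll compute the legs in tool axes.

```bash
python3 - <<'E'
from h import *
s=manip.get_state();R=Ro.from_rotvec(s["eef_rot"]);print(R.as_matrix().round(3))
p=np.load("fit.npy");T=fx(p,[115,0,190])[0];print(T)
W=[s["tool_pos"],[.27,.42,.24],[.34,.24,.24],[.42,.10,.24],T]
for a,b in zip(W,W[1:]):print(R.inv().apply((np.array(b)-a)*1000).round(1))
E
```

```text
[[-0.942  0.335 -0.   ]
 [ 0.335  0.942 -0.001]
 [-0.    -0.001 -1.   ]]
[0.57092167 0.0433261  0.19      ]
[-113.6 -163.5   -9.1]
[-126.3 -146.1    0.2]
[-1.223e+02 -1.051e+02  1.000e-01]
[-161.2   -2.7   50. ]
```

```bash
python3 -m handwheel '[[[-23,-33,-2],[0,0,0]],[[-23,-33,-2],[0,0,0]],[[-23,-33,-2],[0,0,0]],[[-23,-33,-2],[0,0,0]],[[-22,-32,-1],[0,0,0]]]' 0
```

```text
time: 0.7
tool_pos: [0.2707, 0.4179, 0.2403]
eef_rot: [0.535, 3.096, 0.0]
force: [0.9, 0.2, 0.4]
finger_gap: 0.0127
```

```bash
python3 -m handwheel '[[[-25,-29,0],[0,0,0]],[[-25,-29,0],[0,0,0]],[[-25,-29,0],[0,0,0]],[[-25,-29,0],[0,0,0]],[[-25,-29,0],[0,0,0]]]'
python3 -m handwheel '[[[-24,-21,0],[0,0,0]],[[-24,-21,0],[0,0,0]],[[-24,-21,0],[0,0,0]],[[-24,-21,0],[0,0,0]],[[-24,-21,0],[0,0,0]]]'; python3 -c "
from h import *
T=fx(np.load('fit.npy'),[115,0,190])[0];print(tool(T),manip.get_state()['q'].round(2))"
```

```text
time: 1.2
tool_pos: [0.3398, 0.2396, 0.2404]
eef_rot: [0.534, 3.096, 0.001]
force: [0.7, 0.5, -0.4]
finger_gap: -0.0001
time: 1.7
tool_pos: [0.4178, 0.1008, 0.2405]
eef_rot: [0.534, 3.095, 0.001]
force: [-0.5, 0.3, -0.0]
finger_gap: -0.0001
[-163.5   -2.8   50.5] [-0.64  0.07  0.34  2.12 -0.03  0.96  0.95]
```

```bash
python3 -m handwheel '[[[-40,0,0],[0,0,0]],[[-41,-1,0],[0,0,0]],[[-41,-1,10],[0,0,0]],[[-41,-1,20],[0,0,0]],[[0,0,20],[0,0,0]]]'
python3 -m handwheel '[[[0,0,0],[0,0,-0.125]],[[0,0,0],[0,0,-0.125]],[[0,0,0],[0,0,0]]]'; python3 -c "
from h import *
T=fx(np.load('fit.npy'),[115,0,135])[0];print(tool(T))
im=cams.camera('top')[:,:,::-1];cv2.imwrite('pics/t2.png',cv2.resize(im[170:290,220:400],None,fx=4,fy=4,interpolation=cv2.INTER_CUBIC))"
```

```text
time: 2.2
tool_pos: [0.5742, 0.0415, 0.1896]
eef_rot: [0.539, 3.091, -0.003]
force: [-0.0, -0.3, -1.0]
finger_gap: 0.0001
time: 2.5
tool_pos: [0.5697, 0.0444, 0.1899]
eef_rot: [-0.144, -3.138, -0.0]
force: [-0.3, -0.2, 0.2]
finger_gap: 0.0003
[-1.3 -1.  54.9]
```

View pics/t2.png

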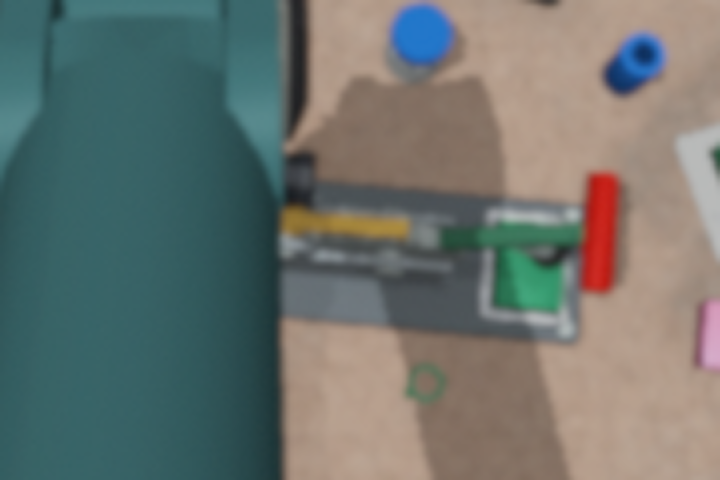

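The robot's wrist hides the tab in this view. The raised clamp arm and block are unchanged, and the measured TCP is 1.6 mm from the planned point, so I press down by feel.

```bash
python3 -m handwheel '[[[-1,-1,20],[0,0,0]],[[0,0,20],[0,0,0]],[[0,0,15],[0,0,0]],[[0,0,0],[0,0,0]]]'
python3 -m handwheel '[[[0,0,4],[0,0,0]],[[0,0,4],[0,0,0]],[[0,0,4],[0,0,0]],[[0,0,0],[0,0,0]]]'
python3 -m handwheel '[[[0,0,4],[0,0,0]],[[0,0,0],[0,0,0]]]'
```

```text
time: 2.95
tool_pos: [0.5693, 0.0434, 0.1334]
eef_rot: [-0.146, -3.134, 0.001]
force: [0.5, -0.0, -0.3]
finger_gap: -0.0001
time: 3.35
tool_pos: [0.5711, 0.0436, 0.1234]
eef_rot: [0.144, 3.138, 0.0]
force: [-0.1, 0.3, -0.2]
finger_gap: -0.0003
time: 3.55
tool_pos: [0.5711, 0.0438, 0.1193]
eef_rot: [0.144, 3.138, 0.001]
force: [-0.1, 0.1, -0.2]
finger_gap: 0.0
```

```bash
python3 -m handwheel '[[[0,0,3],[0,0,0]]]'; python3 -m handwheel '[[[0,0,3],[0,0,0]]]'; python3 -c "
from h import *
s=manip.get_state();t=s['tool_pos'];R=Ro.from_rotvec(s['eef_rot']).as_matrix()
p=np.load('fit.npy');i=cams.camera_info('wrist');M=np.array(i['tool_from_camera']);print(M.round(3))
im=cams.camera('wrist')[:,:,::-1];sc=cams.camera('scene')[150:280,240:420,::-1]
cv2.imwrite('pics/w3.png',np.hstack([cv2.resize(im,(400,300)),cv2.resize(sc,(400,300),interpolation=cv2.INTER_CUBIC)]))"
```

```text
time: 3.65
tool_pos: [0.5711, 0.0437, 0.1167]
eef_rot: [0.144, 3.138, 0.001]
force: [0.2, 0.9, 2.4]
finger_gap: 0.0
time: 3.75
tool_pos: [0.5711, 0.0435, 0.1134]
eef_rot: [0.144, 3.138, 0.0]
force: [0.0, 0.8, 2.5]
finger_gap: -0.0004
[[-0.    -0.962 -0.274  0.07 ]
 [ 1.    -0.    -0.     0.   ]
 [ 0.    -0.274  0.962 -0.143]
 [ 0.     0.     0.     1.   ]]
```

View pics/w3.png

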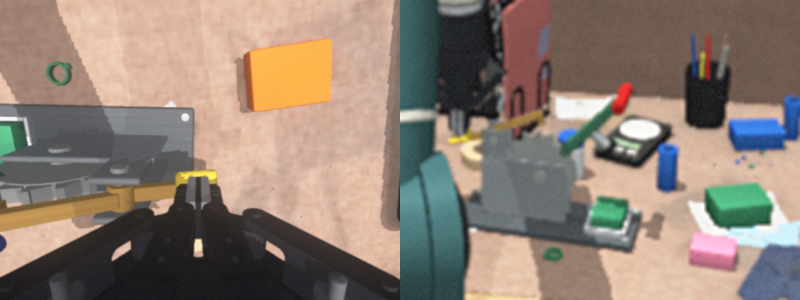

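The wrist view shows the fingertips on the yellow tab at (198,180) with 2.5 N of resistance. In the scene view the pawl is tilting. I'll continue to the stop.

```bash
for i in 1 2 3; do python3 -m handwheel '[[[0,0,2],[0,0,0]]]'|grep -E 'pos|force'; done
```

```text
tool_pos: [0.5709, 0.0432, 0.1113]
force: [0.2, 0.0, 2.7]
tool_pos: [0.5709, 0.0429, 0.1092]
force: [-0.3, -0.6, 6.1]
tool_pos: [0.5712, 0.0428, 0.1084]
force: [-5.6, -0.8, 22.2]
```

The stop is reached: 22 N at z = 0.1084, matching the predicted 0.108–0.111. I'll lift off, then compute the move to the bar and the arc.

```bash
python3 -m handwheel '[[[0,0,0],[0,0,0]],[[0,0,-30],[0,0,0]],[[0,0,-40],[0,0,0]],[[0,0,-40],[0,0,0]],[[0,0,-40],[0,0,0]]]'
python3 - <<'E'
from h import *
p=np.load("fit.npy");s=manip.get_state();R=Ro.from_rotvec(s["eef_rot"])
q=s["tool_pos"]
for P in [[-98,0,255],[-98,0,215]]:
    w=fx(p,P)[0];print(R.inv().apply((w-q)*1000).round(1));q=w
for a in np.arange(.86,-.05,-.1):
    w=fx(p,[-150*np.cos(a),0,84+150*np.sin(a)])[0];print(round(a,2),w.round(4),R.inv().apply((w-q)*1000).round(1));q=w
im=cams.camera('scene')[150:280,240:420,::-1];cv2.imwrite('pics/s4.png',cv2.resize(im,None,fx=4,fy=4,interpolation=cv2.INTER_CUBIC))
E
```

```text
time: 4.65
tool_pos: [0.5701, 0.0431, 0.2582]
eef_rot: [-0.145, -3.137, 0.001]
force: [0.4, 0.9, -0.4]
finger_gap: 0.0
[ 2.000e-01 -2.127e+02  3.300e+00]
[-0.1  0.  40. ]
0.86 [ 0.5503 -0.1685  0.1977] [-0.   0.1 17.3]
0.76 [ 0.5493 -0.1794  0.1873] [  0.  -10.9  10.3]
0.66 [ 0.5483 -0.1891  0.176 ] [ 0.  -9.8 11.4]
0.56 [ 0.5475 -0.1976  0.1637] [ 0.  -8.6 12.3]
0.46 [ 0.5468 -0.2049  0.1506] [ 0.  -7.3 13.1]
0.36 [ 0.5462 -0.2109  0.1368] [ 0.  -6.  13.8]
0.26 [ 0.5458 -0.2154  0.1226] [ 0.  -4.6 14.3]
0.16 [ 0.5455 -0.2185  0.1079] [-0.  -3.1 14.7]
0.06 [ 0.5453 -0.2202  0.093 ] [-0.  -1.6 14.9]
-0.04 [ 0.5453 -0.2203  0.078 ] [-0.  -0.1 15. ]
```

View pics/s4.png

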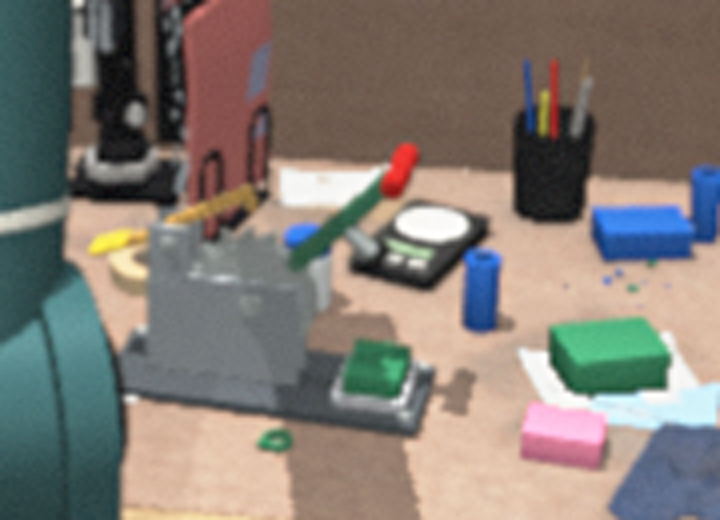

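The pawl stays tilted: tab down at (115,242), nose up at (240,195), and the arm is still raised. Moving to the crossbar now.

```bash
python3 -m handwheel '[[[0,-45,0],[0,0,0]],[[0,-45,0],[0,0,0]],[[0,-45,0],[0,0,0]],[[0,-45,0],[0,0,0]],[[0,-33,0],[0,0,0]]]'
python3 -m handwheel '[[[0,0,0],[0,0,0]],[[0,0,20],[0,0,0]],[[0,0,20],[0,0,0]],[[0,0,10],[0,0,0]],[[0,0,4],[0,0,0]]]'
python3 -c "
from h import *
print(tool(fx(np.load('fit.npy'),[-98,0,198])[0]))"
```

```text
time: 5.2
tool_pos: [0.55, -0.1721, 0.2568]
eef_rot: [-0.149, -3.137, 0.001]
force: [0.3, 0.2, -0.1]
finger_gap: -0.0001
time: 5.7
tool_pos: [0.5506, -0.1678, 0.2018]
eef_rot: [-0.143, -3.136, -0.001]
force: [0.6, -0.2, 0.2]
finger_gap: 0.0002
[ 0.2 -0.9  3.8]
```

```bash
python3 -m handwheel '[[[0,-5,6],[0,0,0]],[[0,-5,6],[0,0,0]],[[0,-5,6],[0,0,0]]]'
python3 -m handwheel '[[[0,-5,6],[0,0,0]],[[0,-5,6],[0,0,0]]]'; python3 -c "
from h import *
t=manip.get_state()['tool_pos'];a=np.arcsin((t[2]-.084)/.15);print(a,tool(fx(np.load('fit.npy'),[-150*np.cos(a),0,t[2]*1000])[0]))"
```

```text
time: 6.0
tool_pos: [0.5502, -0.185, 0.186]
eef_rot: [0.145, 3.137, -0.002]
force: [-1.6, -1.8, 5.6]
finger_gap: 0.0003
time: 6.2
tool_pos: [0.5491, -0.1958, 0.1739]
eef_rot: [0.146, 3.137, -0.003]
force: [-1.1, -2.4, 5.2]
finger_gap: 0.0001
0.6428071393154683 [ 1.3  5.  -0. ]
```

Past the 0.77 tooth with steady force of about 5 N, so the pawl is free. Continuing along the arc.

```bash
python3 -m handwheel '[[[0,-2,9],[0,0,0]],[[0,-4,9],[0,0,0]],[[0,-4,9],[0,0,0]],[[0,-4,9],[0,0,0]]]'
python3 -m handwheel '[[[0,-3,9],[0,0,0]],[[0,-2,9],[0,0,0]],[[0,-2,9],[0,0,0]]]'; python3 -c "
from h import *
t=manip.get_state()['tool_pos'];a=np.arcsin((t[2]-.084)/.15);print(a,tool(fx(np.load('fit.npy'),[-150*np.cos(a),0,t[2]*1000])[0]))"
```

```text
time: 6.6
tool_pos: [0.5469, -0.2161, 0.1391]
eef_rot: [0.152, 3.135, -0.015]
force: [-4.2, -12.6, 9.3]
finger_gap: -0.0002
time: 6.9
tool_pos: [0.5467, -0.222, 0.1117]
eef_rot: [0.154, 3.134, -0.012]
force: [-1.5, -2.7, 3.9]
finger_gap: -0.0
0.18540352751321496 [ 1.5  4.  -0. ]
```

```bash
python3 -m handwheel '[[[0,2,6],[0,0,0]],[[0,1,6],[0,0,0]],[[0,0,6],[0,0,0]]]'|grep -E 'pos|force'
for i in 1 2 3; do python3 -m handwheel '[[[0,0,3],[0,0,0]]]'|grep -E 'pos|force'; done
```

```text
tool_pos: [0.5477, -0.211, 0.092]
force: [0.4, -0.4, 2.1]
tool_pos: [0.5475, -0.2107, 0.0887]
force: [-0.4, -0.9, 2.0]
tool_pos: [0.5474, -0.211, 0.086]
force: [-0.0, -1.2, 2.0]
tool_pos: [0.5476, -0.2113, 0.0835]
force: [-3.7, 0.9, 22.8]
```

Hard stop at z = 0.0835, so a ≈ 0. Lifting straight up and checking.

```bash
python3 -m handwheel '[[[0,0,0],[0,0,0]],[[0,0,-10],[0,0,0]],[[0,0,-40],[0,0,0]],[[0,0,-50],[0,0,0]],[[0,0,-50],[0,0,0]]]'
python3 -m handwheel '[[[45,0,0],[0,0,0]],[[45,0,0],[0,0,0]],[[45,0,0],[0,0,0]],[[0,0,0],[0,0,0]]]'
python3 - <<'E'
from h import *
p=np.load("fit.npy");a=0
P=fx(p,[[-150,y,75+9*0] for y in(-32,32)]+[[112,0,125],[-90,0,36]])
out=[]
for n,x0,y0 in(("scene",240,150),("top",220,150)):
    im=cams.camera(n)[:,:,::-1];o=cv2.resize(im[y0:y0+130,x0:x0+180],(400*1,289),interpolation=cv2.INTER_CUBIC)
    for u in proj(n,P): cv2.circle(o,tuple(int(v) for v in (u-[x0,y0]+.5)*400/180),3,(255,0,255),1)
    out.append(o)
cv2.imwrite("pics/f5.png",np.hstack(out))
E
```

```text
time: 8.0
tool_pos: [0.5467, -0.2107, 0.2347]
eef_rot: [-0.144, -3.137, -0.001]
force: [1.1, 0.0, 0.4]
finger_gap: -0.0
time: 8.4
tool_pos: [0.407, -0.198, 0.2328]
eef_rot: [-0.148, -3.135, -0.006]
force: [0.7, -0.2, 0.9]
finger_gap: -0.0001
```

View pics/f5.png

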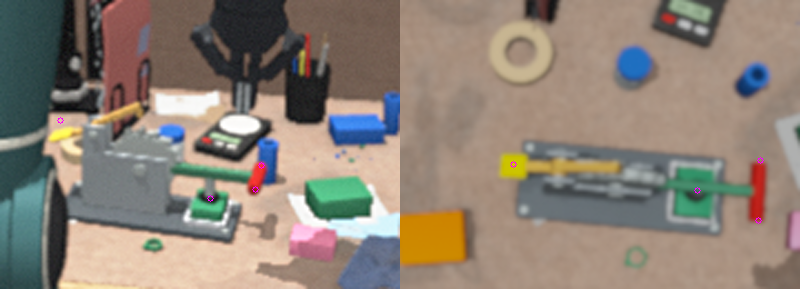

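The final view shows the arm level with its foot on the block in the nest. The bar lies on the points projected for a = 0, and the bystanders are in place. Handing in.

```bash
python3 -m handwheel '[[[0,0,0],[0,0,0]],[[0,0,0],[0,0,0]]]'|tail -2; python3 -c "
from workcell import manip;manip.close_job()"
```

```text
force: [0.3, -0.3, -0.4]
finger_gap: 0.0001
the job is handed in; nothing more can be done
```

I freed the pawl, then lowered the clamp arm onto the green block, and handed the job in after about 8.6 s of robot time. The hand-in reports no verdict.

- **Pawl:** I pressed the yellow tab with the shut fingertips to its stop (22 N at tip height 108 mm). The picture after lifting off showed the pawl still tilted and the arm still raised.
- **Arm:** I pushed the red crossbar down along its arc, and it passed the 0.77 tooth angle freely. It stopped hard at tip height 83.5 mm (23 N), which puts the arm angle at about 0 rad.
- **Last checks:**
  - The final pictures show the arm level, with its foot on the block in the nest.
  - The crossbar lies where it should for angle 0.
  - The jar, wax tube, tape roll and wax ring look to be where they stood.
  - The robot is clear, with under 1 N at the wrist.
- **What disagreed:**
  - The side force rose briefly to about 13 N around 0.37 rad, cause unknown, and was gone at the next reading.
  - The final push was about 9 mm inward of the bar's centre.
  - I judged the block's tilt and centring by eye and did not measure them.

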